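# Change three wire reels over from the storage bar to the bench dispenser

## Task

The three reels of retainer wire on the storage bar belong in the roller dispenser: take the loosened stop collar off the open end of the bar and put it in the blue bowl, then slide the reels off one after another and set each down on the rollers in a bay of its own, keeping the same left-to-right order they have on the bar, so that everyone still finds the right wire. Do not let a reel drop onto the worktop, and leave the tape, the timer and the blue retainer box where they are.

Things in the scene. Friction and masses are not known exactly. Their poses are not given: they have to be found in the camera images.
- bar_stand: Fixed storage stand: grey base 50 x 166 x 10 mm, 94 mm upright at its right end holding a steel bar, 10 mm thick. Origin on the worktop; y runs along the bar to its open end at the left (world +y within 7 degrees), z up. Bar axis x = 0, z = 80 mm, free from y = -80 to its end at y = +64 mm. Dispenser about parallel, 105 to 135 mm before or behind.
- reel_large: Wire reel, black flanges, steel wire: 56 mm across, 20 mm wide, bore 22 mm, 0.1 kg. Origin at its middle, y its axis. Hangs loose by its bore, centre 6 mm below the bar's axis: raise it 6 mm to slide it freely. Reels hang in any order at about y = -60, -24, +12 mm of bar_stand; grasp from above across the diameter, fingers astride the bar. Seated in a bay: centre at z = 58 mm.
- reel_medium: Wire reel like reel_large but 48 mm across (20 mm wide, bore 22 mm, hangs the same way). Seated in a bay: centre at z = 53 mm above the worktop.
- reel_small: Wire reel like reel_large but 40 mm across (20 mm wide, bore 22 mm, hangs the same way). Seated in a bay: centre at z = 49 mm above the worktop.
- collar: Steel stop collar: ring 34 mm across, 14 mm wide, bore 18 mm, 0.06 kg, a brass thumbscrew hanging to 27 mm below its centre. Origin at the ring's middle, y its axis. The screw is slack: it hangs loose at about y = +44 mm of bar_stand, outside the last reel, centre 4 mm below the bar's axis: raise it 4 mm to slide it off the open end.
- bowl: Blue rubber mixing bowl, loose and empty, beyond the hose that lies behind the two stands: 106 mm across the rim, 56 mm high, inner floor about 50 mm across at z = 7 mm. Origin under its centre. The collar may be let go in it from just inside the rim and may lie in any way.
- dispenser: Fixed roller dispenser: grey base 50 x 132 x 9 mm, two 8 mm rollers along y, 24 mm apart, axes at z = 28 mm, and four grey guide discs (44 mm across, 3 mm thick, tops at z = 53 mm) parting three bays 36 mm clear. Origin on the worktop; y along the rollers to the left (world +y within 7 degrees), z up. Bay centres x = 0: left y = +39, middle 0, right -39 mm. Load from above, reel axis along y.
- tape_roll: Bystander: roll of buff tape lying flat, 102 mm across, 25 mm high, at the left. Origin under its centre.
- bench_timer: Bystander: white wind-up timer with a round dial, 52 x 66 x 64 mm, at the back left. Origin under its centre.
- retainer_box: Bystander: blue retainer box, shut, 75 x 78 x 34 mm, behind the bowl. Origin under its centre.
Mind the look-alikes: they are no part of the job. Of the things that look like the bowl, the largest one is meant.

How it is judged:
By the outcome, as a careful person would: the job done as asked, in the order asked, and still so for the second after the job is handed in, with the robot touching nothing.
It also fails if it takes over 96 s, if anything falls off the work surface, if the arm or the gripper's body presses on something with over 40 N, if the wrist force passes 120 N, or if a joint passes its speed limit or range.

## Robot

A 7-joint arm with a two-finger parallel gripper is mounted at the origin on a cart in front of the work surface, level with it; the furniture and walls round the work are solid. World frame = base frame: x ahead of the robot, y to its left, z up, the work surface at z = 0. Lengths are in m, angles in rad, forces in N, time in s.
With the tool pointing down it reaches from about 0.4 to 0.925 m from the base axis. Payload 5.6 kg.
Tool frame: the origin (TCP) lies at the very end of the fingers, on their centre line; the grasp point (between the pads) lies 19 mm behind it (grip_depth is the distance from the TCP to the grasp point, in m); z points along the fingers, y is the line along which they close (so a half turn about z gives the same grasp; the last joint's range is limited). The gripper opens to 85 mm and grips with 20 to 120 N. Pads are 22 mm wide; open, the fingers measure 114 mm over their backs; the gripper's body (76 mm by 85 mm) begins 54 mm behind the grasp point. The pads swing forward as they close: fully open they stand 13 mm farther back than shut.
Start: joints at [1.186, 0.468, -0.012, 1.603, 0.006, 1.071, -0.056], TCP at [0.218, -0.612, 0.231] pointing down, gripper open.
Joint ranges: [-2.53, 2.53], [-0.31, 2.02], [-1.57, 1.55], [0.28, 2.44], [-1.29, 4.43], [0.15, 1.84], [-2.92, 2.92]. Speed limits (rad/s): [2.57, 2.57, 3.14, 3.14, 3.14, 3.14, 3.14].

## Interface

Orientations are given as a 3x3 rotation matrix whose columns are the frame's x, y, z axes.
In Python, from station import get_obs, grab_frame, finish_job, grip_depth gives the robot as it stands.
- The arm moves only by the tool jog_arm, never from a script. Its argument "increments" is one flat list of numbers, 5 for each row, row after row: the finger opening in mm, from 0 to 85.4, then the shift along the tool's x, y, z in units of 25 mm (1.0 is 25 mm), then the turn about the tool's z in units of 5 degrees (1.0 is 5 degrees). A call has 1 to 10 rows; each row shifts and turns the commanded pose from where the row before left it, along the tool's axes as they then stand; what a row does not reach is not made up. A row lasts 1/12 s, in which the tool goes at most 41.7 mm and 7.16 degrees, less where a joint would pass 70% of its speed; a pose out of reach is approached as far as the arm can. A call is refused whole if a number of a shift passes 1 or a number of a turn 1, either way. A call with a gripper value outside its range is refused whole. The fingers move at their own pace and stop on an object; "grip_force" is the grip in N (left out, the last holds). Time passes only in rows, so rows that do not move let the fingers close. It gives the time, the measured TCP pose, the force, the opening and the grip force at its end, in the units of the state.
- get_obs(): the state, without advancing time (a new reading comes with each control period).
- grab_frame(name): name is "side" or "top"; returns a dict with "color" (400x640x3 uint8, blue, green, red), "range_z" (400x640 float32, m along the optical axis (not along the pixel's ray), 0 where there is no reading), "fovy" (degrees; the focal length in pixels is half the picture's height over the tangent of half this angle, whatever the lens; pixels are square), "cx", "cy" (the principal point, pixels), "pose" (4x4, takes a point from camera to world coordinates). Camera axes: x right, y down, z forward; pixel columns grow to the right and rows downward; lengths in m; the calibration is good to about 2 mm. A picture is of the moment at which its call begins.
- finish_job(): hands the job in; it is judged then, once.
The state is a dict: "time_s": time; "joint_pos": joint angles; "joint_velocities": joint speeds; "tau": joint torques, N m; "ee_pos": TCP position; "orientation": TCP orientation; "contact_force": force on the tool from outside, world axes, zero at the start; "ft_torque": the same for the moment, N m; "width": finger opening in m; "grip_force": force on a finger pad.
Only numpy, scipy, OpenCV 4.12 (cv2) and the standard library are available. Lean on these libraries where they do the work, as an engineer would, in place of code of your own. Each camera call takes 0.05 s, during which the arm holds its last target. There are 200 camera calls.

## Working session

There is one attempt and no reset: what is moved stays moved. The work goes in short steps, Python scripts to look and compute and a tool call to move; the robot and the scene stay as the last step left them, time stands still between calls to the robot, and variables do not carry over. Pictures are saved under pics/ and viewed, at most 14 in all, crops included, and the job is handed in when it is done.

Besides the shell and the picture viewer there is one more tool, called after "Emit:" by a JSON object that holds its "method" and its "body". jog_arm: Moves the arm, as the interface text tells. Its arguments: {"type":"object","properties":{"increments":{"type":"array"},"grip_force":{"type":"number"}},"required":["increments"]}

```bash
mkdir -p pics; ls; cat > h.py <<'E'
import numpy as np, cv2
from station import get_obs, grab_frame, finish_job, grip_depth
def snap(n,tag):
    f=grab_frame(n); cv2.imwrite(f'pics/{tag}.png',f['color']); np.savez(f'pics/{tag}.npz',**f); return f
def load(tag): return dict(np.load(f'pics/{tag}.npz'))
def K(f):
    return 200/np.tan(np.radians(float(f['fovy']))/2)
def ray(f,u,v):
    fl=K(f); d=np.array([(u-f['cx'])/fl,(v-f['cy'])/fl,1.0]); P=f['pose']; return P[:3,3],P[:3,:3]@d
def onplane(f,u,v,z):
    o,d=ray(f,u,v); return o+d*(z-o[2])/d[2]
def cloud(f):
    v,u=np.mgrid[0:400,0:640]; fl=K(f); Z=f['range_z']
    p=np.stack([(u-f['cx'])/fl*Z,(v-f['cy'])/fl*Z,Z],-1); return p@f['pose'][:3,:3].T+f['pose'][:3,3]
def proj(f,p):
    P=f['pose']; q=P[:3,:3].T@(np.array(p)-P[:3,3]); fl=K(f); return q[0]/q[2]*fl+f['cx'],q[1]/q[2]*fl+f['cy']
E
python3 - <<'E'
from h import *
o=get_obs(); print(o['time_s'],o['ee_pos'],o['orientation'],o['width'],grip_depth)
for n in('top','side'):
    f=snap(n,n+'0'); print(n,f['fovy'],f['cx'],f['cy'],f['pose'].round(3).tolist())
E
```

```text
pics
0.0 [ 0.21764326 -0.61189232  0.23031384] [[ 9.42162808e-01  3.35154800e-01 -7.09897754e-04]
 [ 3.35155529e-01 -9.42161409e-01  1.62817014e-03]
 [-1.23149231e-04 -1.77192751e-03 -9.99998423e-01]] 0.08552092748413771 0.0187
top 44.0716986791809 319.9261952707463 197.02663141550835 [[0.009, -0.988, 0.155, 0.408], [-1.0, -0.007, 0.015, 0.258], [-0.014, -0.156, -0.988, 1.123], [0.0, 0.0, 0.0, 1.0]]
side 53.586646447338126 321.8758478046782 204.17831221540618 [[-0.897, -0.149, 0.417, 0.212], [-0.443, 0.308, -0.842, 1.006], [-0.003, -0.94, -0.342, 0.392], [0.0, 0.0, 0.0, 1.0]]
```

View pics/top0.png

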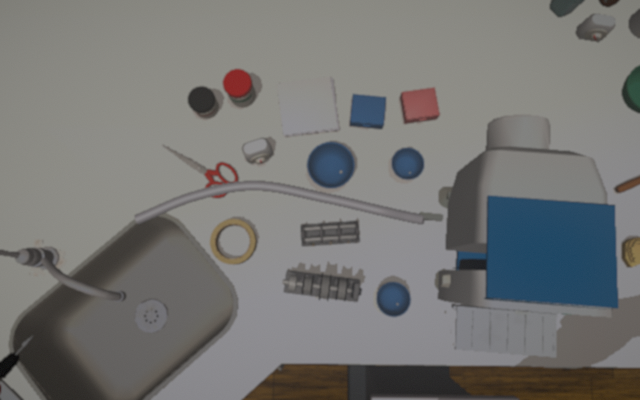

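View pics/side0.png

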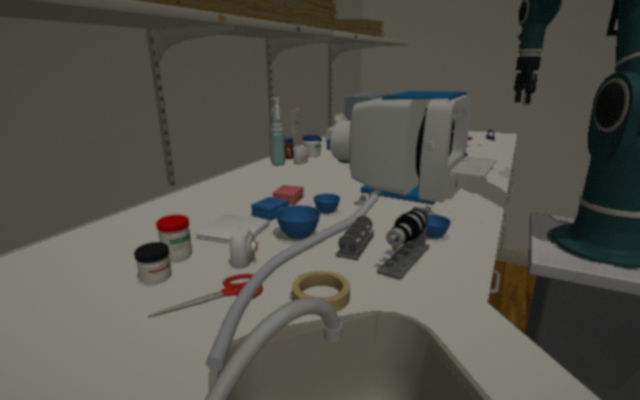

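The top view shows the bar stand at about (322,285), the dispenser at (330,233), the large bowl at (330,165) and the tape at (233,241). A tall white and blue machine at about (540,240) stands between the arm and the work. In the side view the bar is at (408,235) and the dispenser at (357,238).

```bash
python3 - <<'E'
from h import *
f=load('top0'); c=cloud(f); g=load('side0'); cs=cloud(g)
a=cv2.resize(f['color'][140:320,270:430],None,fx=4.4,fy=3.3*4.4/3.3,interpolation=3)[:600*2]
a=cv2.resize(f['color'][205:310,270:410],None,fx=5.6,fy=5.6,interpolation=3); a=cv2.convertScaleAbs(a,alpha=1.6); cv2.imwrite('pics/tz.png',a)
b=cv2.resize(g['color'][190:290,320:460],None,fx=5.6,fy=5.6,interpolation=3);b=cv2.convertScaleAbs(b,alpha=1.6); cv2.imwrite('pics/sz.png',b)
# machine
m=(c[...,2]>0.05)&(f['range_z']>0); 
for y0 in np.arange(-0.5,0.0,0.05):
    q=c[m&(c[...,1]>y0)&(c[...,1]<y0+.05)]
    q=q[q[:,2]<1.0]
    if len(q): print('y',y0.round(2),'x',q[:,0].min().round(3),q[:,0].max().round(3),'z',q[:,2].max().round(3))
# bowl
hsv=cv2.cvtColor(f['color'],cv2.COLOR_BGR2HSV); bm=cv2.inRange(hsv,(95,90,30),(125,255,255))
n,l,s,ce=cv2.connectedComponentsWithStats(bm)
for i in range(1,n):
    if s[i,4]>150:
        u,v=ce[i]; q=c[l==i]; print('blue',s[i],ce[i].round(1), 'plane.056',onplane(f,u,v,.056).round(3),'zmax',q[:,2].max().round(3), 'ext',q.min(0).round(3),q.max(0).round(3))
for (n,reg) in(('disp',(215,250,295,365)),('bar',(258,305,280,370)),('hose',(180,225,240,440)),('timer',(135,165,240,275))):
    r0,r1,c0,c1=reg; q=c[r0:r1,c0:c1].reshape(-1,3); q=q[q[:,2]>.015]; print(n,len(q),q.min(0).round(3),q.max(0).round(3),np.median(q,0).round(3))
E
```

```text
y -0.45 x 0.779 0.88 z 0.067
y -0.4 x 0.963 1.008 z 0.068
y -0.35 x 0.967 1.04 z 0.08
y -0.3 x 1.024 1.045 z 0.079
y -0.25 x 0.335 0.614 z 0.312
y -0.2 x 0.256 0.709 z 0.313
y -0.15 x 0.257 0.712 z 0.313
y -0.1 x 0.26 0.714 z 0.313
y -0.05 x 0.264 0.639 z 0.314
blue [351  95  34  32 924] [367.5 110.6] plane.056 [0.773 0.169 0.056] zmax 1.123 ext [0.408 0.129 0.018] [0.82  0.258 1.123]
blue [ 309  143   45   44 1415] [331.6 163.8] plane.056 [0.65  0.249 0.056] zmax 1.123 ext [0.408 0.202 0.001] [0.699 0.299 1.123]
blue [393 149  30  29 625] [406.8 162.5] plane.056 [0.654 0.083 0.056] zmax 1.123 ext [ 0.408  0.046 -0.001] [0.69  0.258 1.123]
blue [  457   196   161   112 13312] [549.5 251.8] plane.056 [ 0.461 -0.217  0.056] zmax 1.123 ext [ 0.361 -0.215  0.037] [0.541 0.258 1.123]
blue [378 283  31  28 658] [392.9 296.5] plane.056 [0.364 0.118 0.056] zmax 1.123 ext [0.333 0.082 0.   ] [0.408 0.258 1.123]
disp 612 [0.408 0.189 0.015] [0.526 0.316 1.123] [0.493 0.254 0.031]
bar 1049 [0.355 0.189 0.015] [0.41  0.351 1.123] [0.384 0.262 0.089]
hose 2215 [0.408 0.015 0.015] [0.622 0.457 1.123] [0.575 0.241 0.023]
timer 593 [0.408 0.258 0.015] [0.709 0.451 1.123] [0.679 0.414 0.06 ]
```

View pics/tz.png

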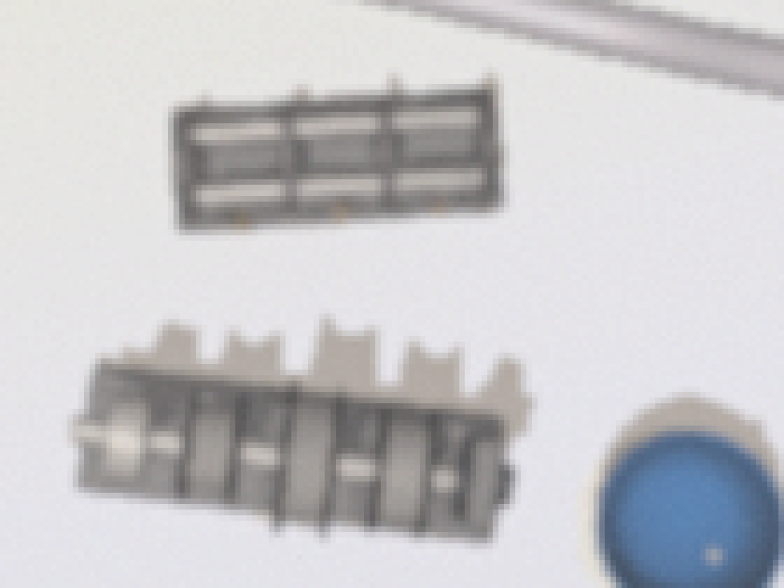

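View pics/sz.png

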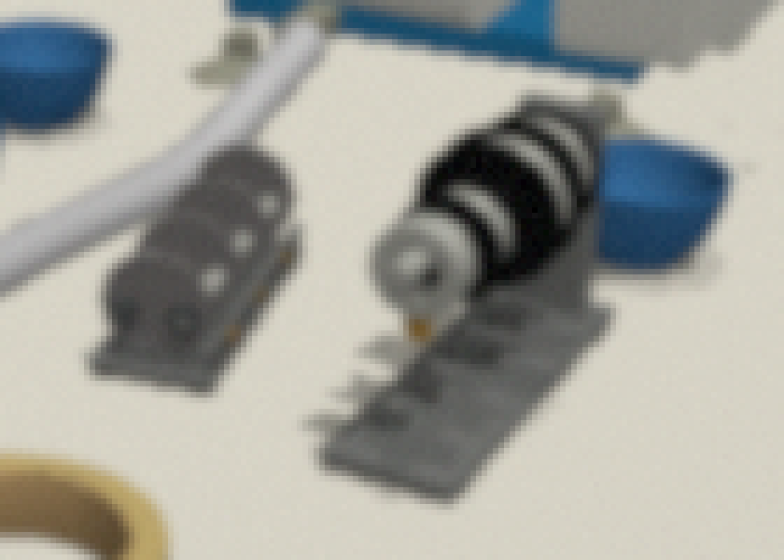

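The zoomed top view shows, from left to right, the collar, a smaller reel, the large reel and another smaller reel. The bar rises to the left by about 6°, and the dispenser tilts the opposite way by about 4°. Next I'll measure both stands and the reels.

```bash
python3 - <<'E'
from h import *
f=load('top0'); c=cloud(f); ok=f['range_z']>0
def inreg(x0,x1,y0,y1,z0,z1): return ok&(c[...,0]>x0)&(c[...,0]<x1)&(c[...,1]>y0)&(c[...,1]<y1)&(c[...,2]>z0)&(c[...,2]<z1)
g=cv2.cvtColor(f['color'],cv2.COLOR_BGR2GRAY)
table=np.median(c[300:330,250:275][...,2]); print('table z',table, 'tablegray',np.median(g[255:262,300:340]))
hsv=cv2.cvtColor(f['color'],cv2.COLOR_BGR2HSV)
# base of dispenser from dark colour
for n,(r0,r1,c0,c1),zz,th in(('disp',(216,252,296,366),.009,125),('bar',(262,306,278,366),.010,125)):
    m=np.zeros_like(g); m[r0:r1,c0:c1]=(g[r0:r1,c0:c1]<th)*255
    cn=max(cv2.findContours(cv2.morphologyEx(m,cv2.MORPH_CLOSE,np.ones((9,9))),0,1)[0],key=cv2.contourArea)
    w=np.array([onplane(f,*p[0],zz)[:2] for p in cn],np.float32); (ce,s,a)=cv2.minAreaRect(w*1000); print(n,np.round(ce,1),np.round(s,1),round(a,2))
    print(cv2.boundingRect(cn))
# bar points & profile
q=c[inreg(.34,.43,.17,.36,.06,.12)]
v=cv2.fitLine(q[:,:2].astype(np.float32),cv2.DIST_HUBER,0,.01,.01).ravel(); print('bar line',v, np.degrees(np.arctan2(v[0],v[1])))
d=v[:2]*np.sign(v[1]); p0=v[2:]; t=(q[:,:2]-p0)@d; nrm=(q[:,:2]-p0)@np.array([d[1],-d[0]])
for a in np.arange(-.1,.1,.004):
    k=(t>=a)&(t<a+.004)
    if k.sum(): print(round(a*1000),k.sum(),'zmax',(q[k,2].max()*1e3).round(1),'n',(nrm[k].min()*1e3).round(1),(nrm[k].max()*1e3).round(1))
q=c[inreg(.46,.54,.17,.33,.02,.08)]; 
v=cv2.fitLine(q[:,:2].astype(np.float32),cv2.DIST_HUBER,0,.01,.01).ravel(); print('disp line',v,np.degrees(np.arctan2(v[0],v[1])),q.min(0),q.max(0))
E
```

```text
table z -0.00016470007741009596 tablegray 143.0
disp [503.1 252.2] [ 56.6 134.9] 4.44
(300, 219, 60, 28)
bar [395.8 266.2] [176.2  83.8] 79.45
(283, 262, 82, 40)
bar line [0.1173152  0.99309474 0.38344473 0.26462865] 6.7371798
-80 2 zmax 85.4 n -7.0 -4.8
-76 15 zmax 89.8 n -7.2 9.1
-72 30 zmax 97.5 n -15.6 15.1
-68 34 zmax 96.8 n -16.1 16.5
-64 39 zmax 97.0 n -16.4 16.1
-60 17 zmax 90.4 n -9.4 7.2
-56 10 zmax 87.8 n -3.8 4.5
-52 10 zmax 86.8 n -4.3 4.1
-48 34 zmax 98.7 n -23.2 22.1
-44 39 zmax 94.4 n -19.8 19.5
-40 39 zmax 95.2 n -20.5 19.0
-36 38 zmax 95.9 n -18.8 18.4
-32 36 zmax 97.5 n -21.1 17.9
-28 28 zmax 100.7 n -23.7 21.7
-24 8 zmax 85.8 n -3.8 4.4
-20 10 zmax 84.6 n -4.4 4.1
-16 10 zmax 86.1 n -4.9 3.6
-12 45 zmax 102.7 n -27.7 25.7
-8 47 zmax 98.4 n -24.4 23.2
-4 44 zmax 99.1 n -22.7 22.7
0 45 zmax 99.8 n -23.3 22.1
4 49 zmax 104.7 n -23.4 25.7
8 18 zmax 101.7 n -25.8 25.4
12 9 zmax 86.1 n -4.3 4.3
16 10 zmax 86.7 n -4.9 3.9
20 9 zmax 84.8 n -5.1 3.3
24 32 zmax 95.5 n -18.1 19.0
28 30 zmax 91.4 n -14.6 14.6
32 29 zmax 91.2 n -15.2 16.1
36 32 zmax 92.3 n -15.7 15.6
40 34 zmax 94.5 n -18.2 18.9
44 14 zmax 93.6 n -18.2 14.7
48 10 zmax 85.6 n -4.8 3.7
52 10 zmax 86.2 n -5.3 3.1
56 23 zmax 93.1 n -16.2 14.8
60 32 zmax 94.8 n -16.7 16.5
64 32 zmax 95.5 n -17.1 16.3
68 30 zmax 95.2 n -15.5 15.8
72 16 zmax 91.7 n -15.7 15.3
76 9 zmax 88.1 n -4.1 4.2
80 10 zmax 84.8 n -4.5 3.8
84 9 zmax 86.4 n -4.9 3.3
disp line [ 0.15282373 -0.9882535   0.49516302  0.25182295] 171.2094 [0.47308307 0.18916296 0.02000839] [0.52612659 0.31596651 0.05610904]
```

```bash
python3 - <<'E'
from h import *
f=load('top0'); c=cloud(f); ok=f['range_z']>0
def reg(z0,z1,x0=.455,x1=.55,y0=.16,y1=.34): 
    m=ok&(c[...,0]>x0)&(c[...,0]<x1)&(c[...,1]>y0)&(c[...,1]<y1)&(c[...,2]>z0)&(c[...,2]<z1); return c[m]
for n,a,b in(('base',.005,.014),('all',.005,.06),('disc',.035,.06)):
    q=reg(a,b); ce,s,an=cv2.minAreaRect((q[:,:2]*1000).astype(np.float32)); print(n,len(q),np.round(ce,1),np.round(s,1),round(an,2))
q=reg(.042,.06)
yaw=np.radians(4.44); ex=np.array([np.cos(yaw),np.sin(yaw)]); ey=np.array([-np.sin(yaw),np.cos(yaw)])
p0=np.array([.4995,.2522])
Y=(q[:,:2]-p0)@ey*1e3; X=(q[:,:2]-p0)@ex*1e3
h,e=np.histogram(Y,np.arange(-72,74,4)); print(list(zip(e[:-1].astype(int),h)))
for k in range(-66,67,8):
    s=abs(Y-k)<4
    if s.sum()>4: print(k,'Y',Y[s].mean().round(1),'X',X[s].min().round(1),X[s].mean().round(1),X[s].max().round(1))
q=reg(.029,.036); X=(q[:,:2]-p0)@ex*1e3; Y=(q[:,:2]-p0)@ey*1e3
for s in(-1,1):
    k=(abs(X-12*s)<7); a=np.polyfit(Y[k],X[k],1); print('roller',s,k.sum(),a.round(3), 'slope deg',np.degrees(a[0]).round(2))
# bar fit
q=reg(.08,.089,.35,.42,.17,.37)
p0=np.array([.38344,.26463]);d=np.array([.11732,.9931]);n=np.array([.9931,-.11732])
N=(q[:,:2]-p0)@n;T=(q[:,:2]-p0)@d;k=abs(N)<5.5e-3
k&=((T>.05)&(T<.054)|(T>.076)|(abs(T-.018)<.004)|(abs(T+.018)<.004)|(abs(T+.053)<.003)); print('bar',k.sum(),np.polyfit(T[k],N[k],1),'Tmax',T.max())
# bowl rim
ce,r=cv2.minEnclosingCircle((reg(.05,.065,.58,.72,.17,.32)[:,:2]*1000).astype(np.float32)); print('bowl',ce,r)
E
```

```text
base 650 [503.  250.4] [ 92.6 178.4] 0.26
all 1267 [503.  250.4] [ 92.6 178.4] 0.26
disc 127 [500.4 255. ] [ 41.4 123.3] 4.89
[(np.int64(-72), np.int64(0)), (np.int64(-68), np.int64(0)), (np.int64(-64), np.int64(0)), (np.int64(-60), np.int64(27)), (np.int64(-56), np.int64(1)), (np.int64(-52), np.int64(0)), (np.int64(-48), np.int64(0)), (np.int64(-44), np.int64(0)), (np.int64(-40), np.int64(0)), (np.int64(-36), np.int64(0)), (np.int64(-32), np.int64(0)), (np.int64(-28), np.int64(0)), (np.int64(-24), np.int64(0)), (np.int64(-20), np.int64(26)), (np.int64(-16), np.int64(0)), (np.int64(-12), np.int64(0)), (np.int64(-8), np.int64(0)), (np.int64(-4), np.int64(0)), (np.int64(0), np.int64(0)), (np.int64(4), np.int64(0)), (np.int64(8), np.int64(0)), (np.int64(12), np.int64(0)), (np.int64(16), np.int64(6)), (np.int64(20), np.int64(14)), (np.int64(24), np.int64(0)), (np.int64(28), np.int64(0)), (np.int64(32), np.int64(0)), (np.int64(36), np.int64(0)), (np.int64(40), np.int64(0)), (np.int64(44), np.int64(0)), (np.int64(48), np.int64(0)), (np.int64(52), np.int64(0)), (np.int64(56), np.int64(16)), (np.int64(60), np.int64(6)), (np.int64(64), np.int64(0)), (np.int64(68), np.int64(0))]
-58 Y -57.3 X -16.0 0.5 19.3
-18 Y -18.3 X -17.7 -1.9 17.5
22 Y 20.5 X -15.0 -1.2 15.4
62 Y 59.3 X -14.8 0.3 16.0
roller -1 156 [-1.0000e-03 -1.1273e+01] slope deg -0.04
roller 1 142 [-1.0000e-03  1.2855e+01] slope deg -0.05
bar 84 [-0.00230611 -0.00038459] Tmax 0.08703693487536125
bowl (648.3327026367188, 252.66954040527344) 53.21525192260742
```

Emit:
{"method": "jog_arm", "body": {"increments": [70,0,0,-0.9,-1,70,0,0,-0.9,-1,70,0,0,-0.9,-1,70,0,0,-0.9,-1,70,0,0,-0.9,-1,70,0,0,-0.9,-1,70,0,0,-0.9,-1,70,0,0,-0.9,-1,70,0,0,-0.9,-1,70,0,0,-0.5,-1], "grip_force": 30}}

```text
time_s: 0.93
ee_pos: [0.2179, -0.6127, 0.4489]
orientation: [[0.345, 0.939, 0.001], [0.939, -0.345, -0.003], [-0.002, 0.002, -1.0]]
contact_force: [-0.4, -0.3, 0.0]
width: 0.0702
grip_force: 0.0
```

```bash
cat >> h.py <<'E'
BAR=np.radians(83.4); DIS=np.radians(94.4)
PTS=dict(collar=(.3906,.3303),r1=(.3870,.2995),r2=(.3829,.2637),r3=(.3787,.2279),bowl=(.6483,.2527),L=(.4972,.2923),M=(.5002,.2534),R=(.5032,.2145),end=(.3930,.3511))
def to(p,z=None,yaw=None):
    "units of tool x,y,z and turn to reach (x,y[,z]) TCP, with shifts expressed at CURRENT yaw and at the FINAL yaw"
    o=get_obs(); R=o['orientation']; e=o['ee_pos']; D=np.array([*p,e[2] if z is None else z])-e
    y0=np.arctan2(R[1,0],R[0,0]); yaw=y0 if yaw is None else yaw
    x=np.array([np.cos(yaw),np.sin(yaw)]); y=np.array([x[1],-x[0]])
    print('t',round(o['time_s'],2),'ee',e.round(4),'yaw',np.degrees(y0).round(2),'w',round(o['width'],4),'F',np.round(o['contact_force'],1),'grip',round(o['grip_force'],1))
    print('  cur-frame',(R.T@D/.025).round(2),' final-frame',np.round([D[:2]@x/.025,D[:2]@y/.025,-D[2]/.025],2),'turn',(-np.degrees(yaw-y0)/5).round(2))
E
python3 -c "
from h import *
to(PTS['collar'],.2,BAR)"
```

```text
t 0.93 ee [ 0.2179 -0.6127  0.4489] yaw 69.82 w 0.0702 F [-0.4 -0.3  0. ] grip 0.0
  cur-frame [37.81 -6.55  9.86]  final-frame [38.27  2.53  9.95] turn -2.72
```

Emit:
{"method": "jog_arm", "body": {"increments": [60,0,0,0,-0.9,60,0,0,0,-0.9,60,0,0,0,-0.92,60,1,1,0,0,60,1,1,0,0,60,1,1,0,0,60,1,1,0,0,60,1,1,0,0,60,1,1,0,0,60,1,1,0,0]}}

```text
time_s: 1.77
ee_pos: [0.4133, -0.4581, 0.4459]
orientation: [[0.119, 0.993, -0.001], [0.993, -0.119, 0.0], [0.0, -0.001, -1.0]]
contact_force: [0.0, -0.6, -1.0]
width: 0.06
grip_force: 0.0
```

Emit:
{"method": "jog_arm", "body": {"increments": [60,1,0.6,0,0,60,1,0.6,0,0,60,1,0.4,0,0,60,1,0,0,0,60,1,0,0,0,60,1,0,0,0,60,1,0,0,0,60,1,0,0,0,60,1,0,0,0,60,1,0,0,0]}}

```text
time_s: 2.6
ee_pos: [0.4815, -0.2147, 0.4459]
orientation: [[0.119, 0.993, -0.001], [0.993, -0.119, 0.0], [0.0, -0.001, -1.0]]
contact_force: [0.1, 0.1, 0.2]
width: 0.0602
grip_force: 0.0
```

Emit:
{"method": "jog_arm", "body": {"increments": [60,1,-0.2,0,0,60,1,-0.2,0,0,60,1,-0.2,0,0,60,1,-0.2,0,0,60,1,-0.2,0,0,60,1,-0.2,0,0,60,1,-0.2,0,0,60,1,-0.2,0,0,60,1,-0.2,0,0,60,1,-0.2,0,0]}}

```text
time_s: 3.43
ee_pos: [0.4613, 0.0394, 0.446]
orientation: [[0.119, 0.993, -0.001], [0.993, -0.119, -0.0], [-0.0, -0.0, -1.0]]
contact_force: [0.8, 1.0, -0.6]
width: 0.0601
grip_force: 0.0
```

```bash
python3 -c "
from h import *
to(PTS['collar'],.2,BAR)"
```

```text
t 3.43 ee [0.4613 0.0394 0.446 ] yaw 83.17 w 0.0601 F [ 0.8  1.  -0.6] grip 0.0
  cur-frame [11.22 -4.19  9.84]  final-frame [11.23 -4.15  9.84] turn -0.05
```

Emit:
{"method": "jog_arm", "body": {"increments": [60,1,-0.4,0,0,60,1,-0.4,0,0,60,1,-0.4,0,0,60,1,-0.4,0.5,0,60,1,-0.4,0.8,0,60,1,-0.4,1,0,60,1,-0.4,1,0,60,1,-0.4,1,0,60,1,-0.4,1,0,60,1,-0.4,1,0]}}

```text
time_s: 4.27
ee_pos: [0.3916, 0.2991, 0.2874]
orientation: [[0.119, 0.993, 0.0], [0.993, -0.119, -0.0], [-0.0, 0.0, -1.0]]
contact_force: [0.8, -0.6, 0.2]
width: 0.0602
grip_force: 0.0
```

```bash
python3 -c "
from h import *
to(PTS['collar'],.058,BAR)"
```

```text
t 4.27 ee [0.3916 0.2991 0.2874] yaw 83.15 w 0.0602 F [ 0.8 -0.6  0.2] grip 0.0
  cur-frame [ 1.24 -0.19  9.18]  final-frame [ 1.23 -0.18  9.18] turn -0.05
```

Emit:
{"method": "jog_arm", "body": {"increments": [60,0.6,-0.1,0.8,-0.05,60,0.63,-0.08,1,0,60,0,0,1,0,60,0,0,1,0,60,0,0,1,0,60,0,0,1,0,60,0,0,1,0,60,0,0,1,0,60,0,0,0.7,0,60,0,0,0,0]}}

```text
time_s: 5.1
ee_pos: [0.3893, 0.3273, 0.0728]
orientation: [[0.114, 0.993, -0.006], [0.993, -0.114, -0.004], [-0.005, -0.005, -1.0]]
contact_force: [-0.0, -0.8, -0.6]
width: 0.0598
grip_force: 0.0
```

```bash
python3 - <<'E'
from h import *
to(PTS['collar'],.058,BAR)
g=snap('side','s1')
b=cv2.resize(g['color'][120:290,320:500],None,fx=3.4,fy=3.4,interpolation=3);b=cv2.convertScaleAbs(b,alpha=1.6); cv2.imwrite('pics/s1z.png',b)
E
```

```text
t 5.1 ee [0.3893 0.3273 0.0728] yaw 83.44 w 0.0598 F [-0.  -0.8 -0.6] grip 0.0
  cur-frame [0.13 0.04 0.59]  final-frame [0.12 0.04 0.59] turn 0.01
```

View pics/s1z.png

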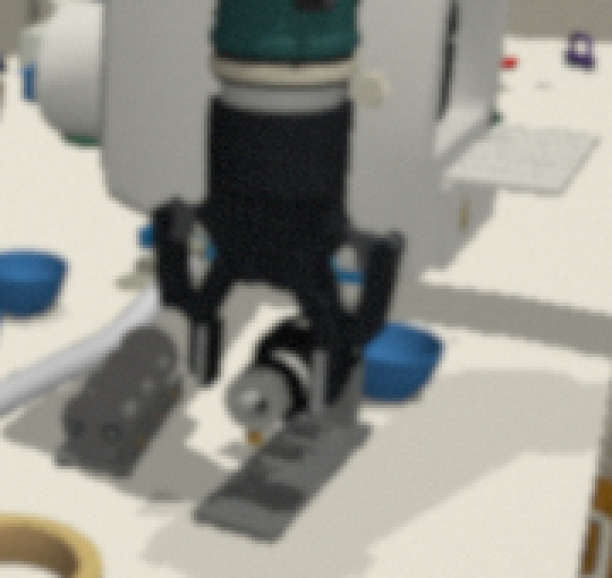

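The side view shows the fingers astride the bar, with tips at about (380,232) and (414,231) and the collar at (395,238). I'll check those tip pixels against the expected projection.

```bash
python3 - <<'E'
from h import *
g=load('side0'); g=load('s1')
e=np.array([.3893,.3273,.0728]); yt=np.array([.993,-.114,0])
for s in(1,-1):
  for dz in(0,.008): print('tip',s,dz,np.round(proj(g,e+yt*s*.03+[0,0,dz]),1))
print('collar',proj(g,[.3906,.3303,.076]),'r1',proj(g,[.387,.2995,.074]),'end',proj(g,[.393,.3511,.08]))
E
```

```text
tip 1 0 [382.  234.4]
tip 1 0.008 [382.2 230.6]
tip -1 0 [411.5 241.6]
tip -1 0.008 [411.8 237.6]
collar (np.float64(395.4525673953251), np.float64(236.84896718242348)) r1 (np.float64(401.67705624500354), np.float64(232.18066521718646)) end (np.float64(391.1055422255205), np.float64(238.88611826968605))
```

Emit:
{"method": "jog_arm", "body": {"increments": [60,0.1,0.04,0.3,0,60,0,0,0.3,0,60,0,0,0,0,20,0,0,0,0,20,0,0,0,0,20,0,0,0,0,20,0,0,0,0,20,0,0,0,0,20,0,0,0,0], "grip_force": 35}}

```text
time_s: 5.9
ee_pos: [0.3929, 0.332, 0.0618]
orientation: [[0.114, 0.993, 0.001], [0.993, -0.114, 0.0], [0.0, 0.001, -1.0]]
contact_force: [-0.0, -0.1, 4.8]
width: 0.0312
grip_force: 34.6
```

```bash
python3 -c "
from h import *
to(PTS['collar'],.058,BAR)"
```

```text
t 5.9 ee [0.3929 0.332  0.0618] yaw 83.43 w 0.0312 F [-0.  -0.1  4.8] grip 34.6
  cur-frame [-0.08 -0.08  0.15]  final-frame [-0.08 -0.08  0.15] turn 0.01
```

Emit:
{"method": "jog_arm", "body": {"increments": [60,0,0,0,0,60,0,0,0,0,60,-0.08,-0.08,0.3,0,60,0,0,0.2,0,60,0,0,0,0,20,0,0,0,0,20,0,0,0,0,20,0,0,0,0,20,0,0,0,0,20,0,0,0,0], "grip_force": 35}}

```text
time_s: 6.73
ee_pos: [0.3907, 0.3301, 0.0489]
orientation: [[0.114, 0.993, 0.0], [0.993, -0.114, 0.0], [0.0, 0.0, -1.0]]
contact_force: [-0.2, 0.6, -0.4]
width: 0.0317
grip_force: 34.7
```

Emit:
{"method": "jog_arm", "body": {"increments": [20,0,0,-0.08,0,20,0,0,-0.08,0,20,0,0,0,0]}}

```text
time_s: 6.98
ee_pos: [0.3904, 0.3302, 0.0532]
orientation: [[0.114, 0.993, 0.0], [0.993, -0.114, 0.0], [0.0, 0.0, -1.0]]
contact_force: [1.0, -0.1, 0.1]
width: 0.032
grip_force: 34.7
```

Emit:
{"method": "jog_arm", "body": {"increments": [20,0.2,0,0,0,20,0.3,0,0,0,20,0.3,0,0,0,20,0.3,0,0,0,20,0.3,0,0,0,20,0.3,0,0,0,20,0.3,0,0,0,20,0.3,0,0,0,20,0.2,0,0,0,20,0,0,0,0]}}

```text
time_s: 7.82
ee_pos: [0.3974, 0.3936, 0.0529]
orientation: [[0.113, 0.994, 0.0], [0.994, -0.113, 0.001], [0.001, -0.0, -1.0]]
contact_force: [-0.4, 0.0, -0.9]
width: 0.0317
grip_force: 34.7
```

```bash
python3 - <<'E'
from h import *
to(PTS['bowl'],.16,BAR)
g=snap('side','s2')
b=cv2.resize(g['color'][120:290,320:500],None,fx=3.4,fy=3.4,interpolation=3);b=cv2.convertScaleAbs(b,alpha=1.6); cv2.imwrite('pics/s2z.png',b)
E
```

```text
t 7.82 ee [0.3974 0.3936 0.0529] yaw 83.49 w 0.0317 F [-0.4  0.  -0.9] grip 34.7
  cur-frame [-4.46 10.61 -4.29]  final-frame [-4.45 10.62 -4.29] turn 0.02
```

View pics/s2z.png

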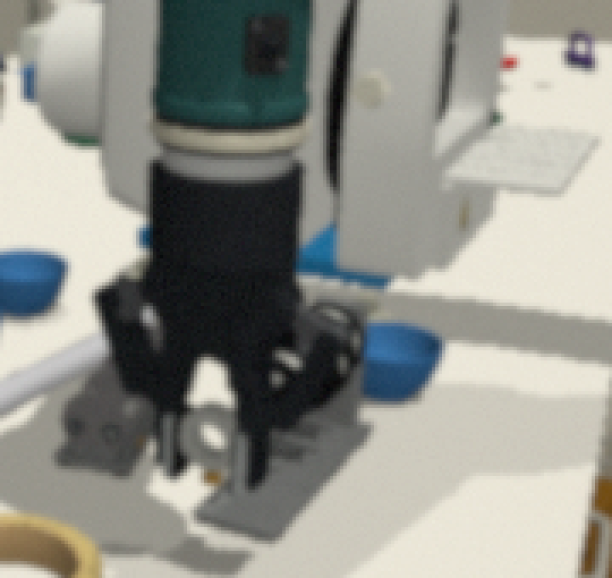

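The collar is in the gripper and clear of the bar, at (205,430) in the crop, with its brass screw hanging below. Next I'll carry it over the hose to the bowl.

Emit:
{"method": "jog_arm", "body": {"increments": [20,0,0,-1,0,20,0,0,-1,0,20,0,0.5,-1,0,20,-0.5,1,-1,0,20,-0.6,1,-0.3,0,20,-0.6,1,0,0,20,-0.6,1,0,0,20,-0.6,1,0,0,20,-0.6,1,0,0,20,-0.6,1,0,0]}}

```text
time_s: 8.7
ee_pos: [0.573, 0.2669, 0.1601]
orientation: [[0.115, 0.993, -0.0], [0.993, -0.115, -0.001], [-0.001, -0.0, -1.0]]
contact_force: [0.6, -0.5, -1.4]
width: 0.0313
grip_force: 34.9
```

Emit:
{"method": "jog_arm", "body": {"increments": [20,-0.3,1,0,0,20,0,1,0,0,20,0,1,0,0,20,0,0,0,0,20,0,0,0,0]}}

```text
time_s: 9.12
ee_pos: [0.6463, 0.2514, 0.1594]
orientation: [[0.117, 0.993, -0.001], [0.993, -0.117, -0.001], [-0.001, -0.001, -1.0]]
contact_force: [-0.5, -0.2, -0.4]
width: 0.032
grip_force: 34.9
```

```bash
python3 - <<'E'
from h import *
to(PTS['bowl'],.045)
g=snap('side','s3')
b=cv2.resize(g['color'][120:270,230:410],None,fx=3.4,fy=3.4,interpolation=3);b=cv2.convertScaleAbs(b,alpha=1.6); cv2.imwrite('pics/s3z.png',b)
E
```

```text
t 9.12 ee [0.6463 0.2514 0.1594] yaw 83.28 w 0.032 F [-0.5 -0.2 -0.4] grip 34.9
  cur-frame [0.06 0.08 4.57]  final-frame [0.06 0.07 4.57] turn -0.0
```

Emit:
{"method": "jog_arm", "body": {"increments": [20,0.06,0.08,1,0,20,0,0,1,0,20,0,0,1,0,20,0,0,1,0,20,0,0,0.65,0,20,0,0,0,0,46,0,0,0,0,46,0,0,0,0,46,0,0,0,0,46,0,0,-0.5,0]}}

```text
time_s: 10.0
ee_pos: [0.6473, 0.2536, 0.0563]
orientation: [[0.114, 0.993, -0.001], [0.993, -0.114, -0.001], [-0.001, -0.001, -1.0]]
contact_force: [-0.7, -1.6, -1.2]
width: 0.046
grip_force: 0.0
```

Emit:
{"method": "jog_arm", "body": {"increments": [46,0,0,-1,0,46,0,0,-1,0,46,0,0,-1,0,46,0,0,-1,0,46,0,-1,-1,0,46,0.3,-1,0,0,46,0.3,-1,0,0,46,0.3,-1,0,0,46,0.3,-1,0,0,46,0.3,-1,0,0]}}

```text
time_s: 10.83
ee_pos: [0.5024, 0.3092, 0.1837]
orientation: [[0.114, 0.993, 0.003], [0.993, -0.114, 0.001], [0.001, 0.003, -1.0]]
contact_force: [0.5, 0.2, -0.5]
width: 0.0463
grip_force: 0.0
```

```bash
python3 - <<'E'
from h import *
to(PTS['r1'],.046,BAR)
g=snap('top','t4')
b=cv2.resize(g['color'][130:310,260:420],None,fx=3.3,fy=3.3,interpolation=3);b=cv2.convertScaleAbs(b,alpha=1.6); cv2.imwrite('pics/t4z.png',b)
E
```

```text
t 10.83 ee [0.5024 0.3092 0.1837] yaw 83.43 w 0.0463 F [ 0.5  0.2 -0.5] grip 0.0
  cur-frame [-0.92 -4.56  5.5 ]  final-frame [-0.91 -4.54  5.51] turn 0.01
```

View pics/t4z.png

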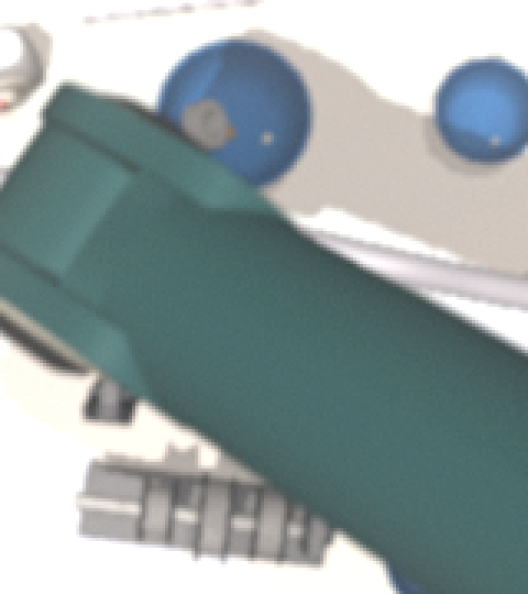

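The collar now lies in the bowl at (205,125) in the crop, and the reels are still on the bar. Next is the left reel, the small one.

Emit:
{"method": "jog_arm", "body": {"increments": [65,-0.3,-1,0,0,65,-0.3,-1,0,0,65,-0.3,-1,0,0,65,0,-1,0,0,65,0,-0.5,0,0,65,0,0,1,0,65,0,0,1,0,65,0,0,1,0,65,0,0,0,0,65,0,0,0,0]}}

```text
time_s: 11.72
ee_pos: [0.3889, 0.2993, 0.1068]
orientation: [[0.114, 0.993, -0.001], [0.993, -0.114, -0.0], [-0.0, -0.001, -1.0]]
contact_force: [0.2, 0.4, 0.9]
width: 0.0647
grip_force: 0.0
```

```bash
python3 - <<'E'
from h import *
to(PTS['r1'],.047,BAR)
f=snap('top','t5'); g=snap('side','s5')
b=cv2.resize(g['color'][120:290,320:500],None,fx=3.4,fy=3.4,interpolation=3);b=cv2.convertScaleAbs(b,alpha=1.6); cv2.imwrite('pics/s5z.png',b)
c=cloud(f); p0=np.array([.3830,.2647]);d=np.array([.1151,.9934])
q=c[(f['range_z']>0)&(abs((c[...,:2]-p0)@np.array([d[1],-d[0]]))<.006)&(c[...,2]<.107)&(c[...,2]>.05)]
T=(q[:,:2]-p0)@d
for a in np.arange(-.08,.09,.004):
    k=(T>=a)&(T<a+.004)
    if k.sum(): print(int(round(a*1e3)),(q[k,2].max()*1e3).round(0),end=' | ')
E
```

```text
t 11.72 ee [0.3889 0.2993 0.1068] yaw 83.45 w 0.0647 F [0.2 0.4 0.9] grip 0.0
  cur-frame [ 0.   -0.08  2.39]  final-frame [ 0.   -0.08  2.39] turn 0.01
```

Emit:
{"method": "jog_arm", "body": {"increments": [65,0,-0.08,0.8,0,65,0,0,0.8,0,65,0,0,0.79,0,65,0,0,0,0,30,0,0,0,0,30,0,0,0,0,30,0,0,0,0,30,0,0,0,0,30,0,0,0,0,30,0,0,0,0], "grip_force": 35}}

```text
time_s: 12.65
ee_pos: [0.3881, 0.3002, 0.0484]
orientation: [[0.114, 0.993, 0.003], [0.993, -0.114, 0.002], [0.002, 0.003, -1.0]]
contact_force: [-0.3, 0.0, 7.2]
width: 0.0381
grip_force: 35.3
```

```bash
python3 - <<'E'
from h import *
to(PTS['r1'],.047,BAR)
g=snap('side','s6')
b=cv2.resize(g['color'][170:270,350:470],None,fx=5,fy=5,interpolation=3);b=cv2.convertScaleAbs(b,alpha=1.6); cv2.imwrite('pics/s6z.png',b)
E
```

```text
t 12.65 ee [0.3881 0.3002 0.0484] yaw 83.43 w 0.0381 F [-0.3  0.   7.2] grip 35.3
  cur-frame [-0.03 -0.04  0.06]  final-frame [-0.03 -0.04  0.06] turn 0.01
```

View pics/s6z.png

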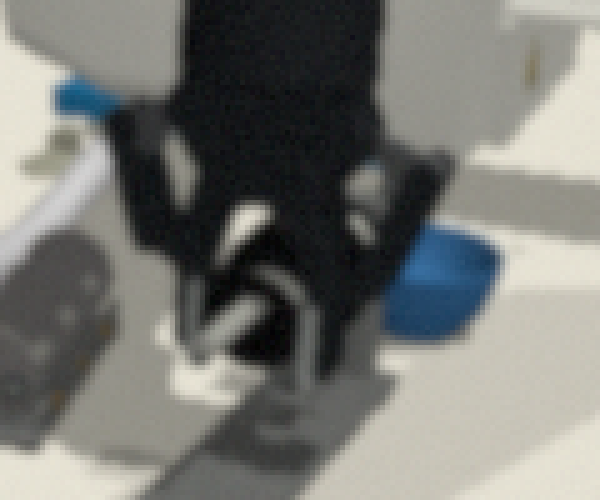

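The side view shows the fingers around the small reel on the bar, at (250,310) in the crop. I'll raise it 6 mm and check that the force falls off.

Emit:
{"method": "jog_arm", "body": {"increments": [30,0,0,-0.08,0,30,0,0,-0.08,0,30,0,0,-0.08,0,30,0,0,0,0,30,0,0,0,0]}}

```text
time_s: 13.12
ee_pos: [0.3869, 0.2991, 0.0528]
orientation: [[0.115, 0.993, -0.0], [0.993, -0.115, -0.0], [-0.0, 0.0, -1.0]]
contact_force: [-1.5, -0.2, -0.2]
width: 0.0384
grip_force: 35.1
```

Emit:
{"method": "jog_arm", "body": {"increments": [30,0.2,0,-0.02,0,30,0.35,0,-0.02,0,30,0.4,0,0,0,30,0.4,0,0,0,30,0.4,0,0,0,30,0.4,0,0,0,30,0.4,0,0,0,30,0.4,0,0,0,30,0.3,0,0,0,30,0,0,0,0]}}

```text
time_s: 13.95
ee_pos: [0.396, 0.3822, 0.0539]
orientation: [[0.113, 0.994, 0.0], [0.994, -0.113, 0.002], [0.002, -0.0, -1.0]]
contact_force: [0.9, 0.1, 0.7]
width: 0.0379
grip_force: 35.1
```

```bash
python3 - <<'E'
from h import *
to(PTS['L'],.12,DIS)
g=snap('side','s7')
b=cv2.resize(g['color'][170:270,330:450],None,fx=5,fy=5,interpolation=3);b=cv2.convertScaleAbs(b,alpha=1.6); cv2.imwrite('pics/s7z.png',b)
E
```

```text
t 13.95 ee [0.396  0.3822 0.0539] yaw 83.52 w 0.0379 F [0.9 0.1 0.7] grip 35.1
  cur-frame [-3.11  4.43 -2.65]  final-frame [-3.9   3.76 -2.64] turn -2.18
```

View pics/s7z.png

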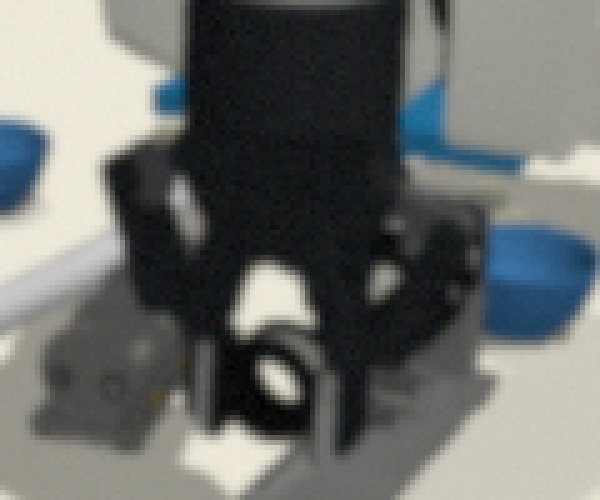

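The small reel is in the gripper and off the bar, its bore at (278,380) in the crop. Next I'll lift it, turn to the dispenser's angle and go over the left bay.

Emit:
{"method": "jog_arm", "body": {"increments": [30,0,0,-0.9,-0.7,30,0,0,-0.9,-0.7,30,0,0,-0.85,-0.78,30,-0.8,0.8,0,0,30,-0.8,0.8,0,0,30,-0.8,0.8,0,0,30,-0.8,0.8,0,0,30,-0.7,0.56,0,0,30,0,0,0,0,30,0,0,0,0]}}

```text
time_s: 14.83
ee_pos: [0.4982, 0.2875, 0.1196]
orientation: [[-0.071, 0.997, -0.0], [0.997, 0.071, -0.001], [-0.001, -0.001, -1.0]]
contact_force: [-0.9, 0.7, -0.4]
width: 0.0384
grip_force: 35.4
```

```bash
python3 - <<'E'
from h import *
g=load('s7'); print('proj bore front',proj(g,[.397,.392,.080]),'meas (385.6,246)')
to(PTS['L'],.024,DIS)
to(PTS['L'],.024,DIS)
g=snap('side','s8'); f=snap('top','t8')
E
```

```text
proj bore front (np.float64(382.08203921383995), np.float64(247.29909526242716)) meas (385.6,246)
t 14.83 ee [0.4982 0.2875 0.1196] yaw 94.09 w 0.0384 F [-0.9  0.7 -0.4] grip 35.4
  cur-frame [ 0.2  -0.02  3.82]  final-frame [ 0.19 -0.02  3.82] turn -0.06
t 14.83 ee [0.4982 0.2875 0.1196] yaw 94.09 w 0.0384 F [-0.9  0.7 -0.4] grip 35.4
  cur-frame [ 0.2  -0.02  3.82]  final-frame [ 0.19 -0.02  3.82] turn -0.06
```

Emit:
{"method": "jog_arm", "body": {"increments": [30,0.18,0,0.4,-0.06,30,0,0,0.7,0,30,0,0,0.7,0,30,0,0,0.7,0,30,0,0,0.6,0,30,0,0,0.4,0,30,0,0,0.1,0,30,0,0,0,0,30,0,0,0,0]}}

```text
time_s: 15.68
ee_pos: [0.497, 0.2949, 0.0304]
orientation: [[-0.081, 0.997, 0.0], [0.997, 0.081, 0.001], [0.001, 0.0, -1.0]]
contact_force: [0.8, -0.7, -0.5]
width: 0.0384
grip_force: 35.4
```

```bash
python3 - <<'E'
from h import *
to(PTS['L'],.023,DIS)
g=snap('side','s9')
b=cv2.resize(g['color'][170:270,310:430],None,fx=5,fy=5,interpolation=3);b=cv2.convertScaleAbs(b,alpha=1.6); cv2.imwrite('pics/s9z.png',b)
E
```

```text
t 15.68 ee [0.497  0.2949 0.0304] yaw 94.66 w 0.0384 F [ 0.8 -0.7 -0.5] grip 35.4
  cur-frame [-0.1  0.   0.3]  final-frame [-0.1  0.   0.3] turn 0.05
```

View pics/s9z.png

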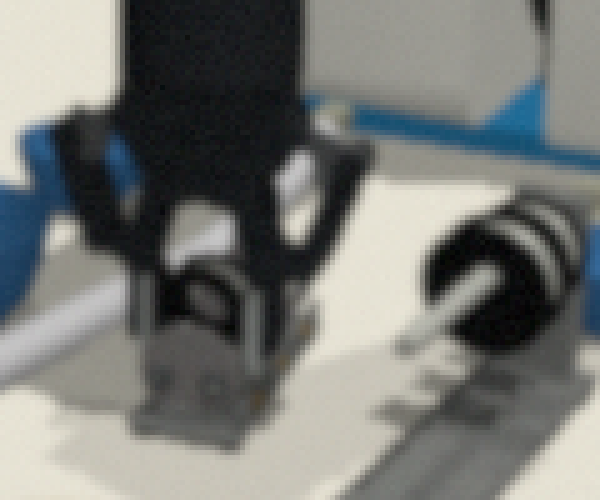

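The small reel sits in the left bay behind the end disc, at (205,300) in the crop. The large and medium reels are still on the bar. I'll lower it slowly.

Emit:
{"method": "jog_arm", "body": {"increments": [30,-0.06,0,0.06,0,30,0,0,0.06,0,30,0,0,0.06,0,30,0,0,0.06,0,30,0,0,0,0]}}

```text
time_s: 16.15
ee_pos: [0.4972, 0.2927, 0.0239]
orientation: [[-0.081, 0.997, 0.0], [0.997, 0.081, -0.0], [-0.0, 0.0, -1.0]]
contact_force: [0.7, -1.1, -0.3]
width: 0.0381
grip_force: 35.5
```

Emit:
{"method": "jog_arm", "body": {"increments": [30,0,0,0.05,0,30,0,0,0,0]}}

```text
time_s: 16.32
ee_pos: [0.4973, 0.2929, 0.0236]
orientation: [[-0.081, 0.997, 0.001], [0.997, 0.081, -0.001], [-0.001, 0.001, -1.0]]
contact_force: [-1.8, -1.5, 7.7]
width: 0.0382
grip_force: 36.0
```

Emit:
{"method": "jog_arm", "body": {"increments": [44,0,0,0,0,50,0,0,0,0,58,0,0,0,0,58,0,0,-0.4,0,58,0,0,-1,0,58,0,0,-1,0,58,0,0,-1,0,58,0,0,-1,0,58,0,0,-1,0]}}

```text
time_s: 17.07
ee_pos: [0.4967, 0.2929, 0.1595]
orientation: [[-0.081, 0.997, 0.0], [0.997, 0.081, 0.0], [0.0, 0.0, -1.0]]
contact_force: [-0.0, 0.1, 0.4]
width: 0.0578
grip_force: 0.0
```

```bash
python3 - <<'E'
from h import *
to(PTS['r2'],.047,BAR)
E
```

```text
t 17.07 ee [0.4967 0.2929 0.1595] yaw 94.65 w 0.0578 F [-0.   0.1  0.4] grip 0.0
  cur-frame [-0.79 -4.63  4.5 ]  final-frame [-1.68 -4.39  4.5 ] turn 2.25
```

Emit:
{"method": "jog_arm", "body": {"increments": [80,0,0,0,0.75,80,0,0,0,0.75,80,0,0,0,0.75,80,-0.4,-0.9,0,0,80,-0.4,-0.9,0,0,80,-0.4,-0.9,0,0,80,-0.4,-0.9,0,0,80,-0.08,-0.79,0,0,80,0,0,0,0,80,0,0,0,0]}}

```text
time_s: 17.9
ee_pos: [0.3828, 0.2638, 0.1585]
orientation: [[0.114, 0.994, 0.001], [0.994, -0.114, -0.0], [-0.0, 0.001, -1.0]]
contact_force: [1.0, -0.7, -0.5]
width: 0.0802
grip_force: 0.0
```

```bash
python3 - <<'E'
from h import *
to(PTS['r2'],.044,BAR)
g=snap('side','s10')
b=cv2.resize(g['color'][150:270,310:470],None,fx=4.5,fy=4.5,interpolation=3);b=cv2.convertScaleAbs(b,alpha=1.6); cv2.imwrite('pics/s10z.png',b)
E
```

```text
t 17.9 ee [0.3828 0.2638 0.1585] yaw 83.47 w 0.0802 F [ 1.  -0.7 -0.5] grip 0.0
  cur-frame [-0.   -0.    4.58]  final-frame [-0.    0.    4.58] turn 0.01
```

View pics/s10z.png

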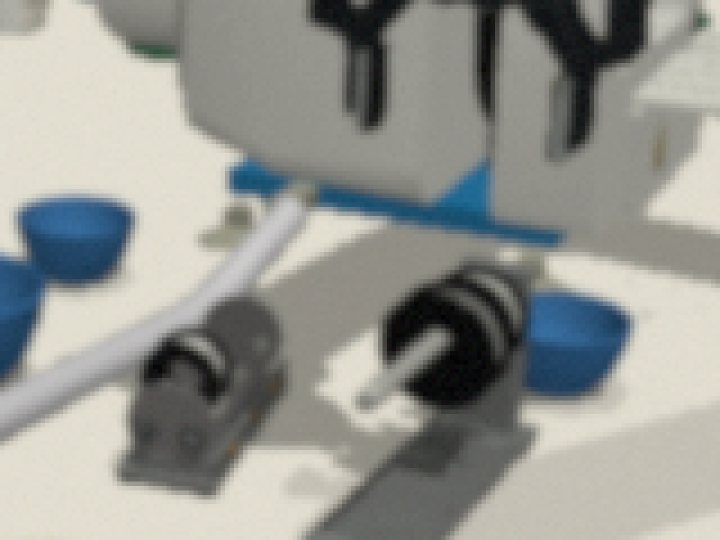

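The small reel is seated in the left bay at (190,360). The large reel is at (430,340) on the bar with the medium one behind it. I'll go down on the large reel.

Emit:
{"method": "jog_arm", "body": {"increments": [80,0,0,0.9,0,80,0,0,0.9,0,80,0,0,0.9,0,80,0,0,0.9,0,80,0,0,0.9,0,80,0,0,0,0,40,0,0,0,0,40,0,0,0,0,40,0,0,0,0,40,0,0,0,0], "grip_force": 35}}

```text
time_s: 18.78
ee_pos: [0.3842, 0.2643, 0.0465]
orientation: [[0.116, 0.993, 0.002], [0.993, -0.116, 0.001], [0.002, 0.002, -1.0]]
contact_force: [0.2, 1.0, -0.3]
width: 0.0539
grip_force: 36.9
```

Emit:
{"method": "jog_arm", "body": {"increments": [40,0,0,0,0,40,0,0,0,0]}}

```text
time_s: 18.95
ee_pos: [0.3842, 0.2643, 0.0463]
orientation: [[0.116, 0.993, 0.002], [0.993, -0.116, 0.001], [0.002, 0.002, -1.0]]
contact_force: [0.8, 1.0, 5.1]
width: 0.054
grip_force: 37.3
```

Emit:
{"method": "jog_arm", "body": {"increments": [40,0,0,-0.09,0,40,0,0,-0.09,0,40,0,0,-0.08,0,40,0,0,0,0,40,0,0,0,0]}}

```text
time_s: 19.37
ee_pos: [0.3831, 0.2635, 0.0518]
orientation: [[0.115, 0.993, -0.0], [0.993, -0.115, -0.0], [-0.0, -0.0, -1.0]]
contact_force: [0.5, -0.1, -0.7]
width: 0.0537
grip_force: 37.0
```

Emit:
{"method": "jog_arm", "body": {"increments": [40,0.2,0,0,0,40,0.4,0,0,0,40,0.5,0,0,0,40,0.5,0,0,0,40,0.5,0,0,0,40,0.5,0,0,0,40,0.5,0,0,0,40,0.5,0,0,0,40,0.5,0,0,0,40,0.5,0,0,0]}}

```text
time_s: 20.2
ee_pos: [0.3964, 0.3793, 0.0517]
orientation: [[0.115, 0.993, -0.0], [0.993, -0.115, -0.0], [-0.0, -0.0, -1.0]]
contact_force: [0.7, 0.4, -0.5]
width: 0.0538
grip_force: 37.0
```

```bash
python3 - <<'E'
from h import *
to(PTS['M'],.12,DIS)
E
```

```text
t 20.2 ee [0.3964 0.3793 0.0517] yaw 83.39 w 0.0538 F [ 0.7  0.4 -0.5] grip 37.0
  cur-frame [-4.52  4.7  -2.73]  final-frame [-5.34  3.75 -2.73] turn -2.2
```

Emit:
{"method": "jog_arm", "body": {"increments": [40,0,0,-0.9,-0.7,40,0,0,-0.9,-0.75,40,0,0,-0.9,-0.75,40,-0.8,0.6,-0.3,0,40,-0.9,0.7,0,0,40,-0.9,0.7,0,0,40,-0.9,0.7,0,0,40,-0.9,0.7,0,0,40,-0.9,0.35,0,0,40,0,0,0,0]}}

```text
time_s: 21.03
ee_pos: [0.5036, 0.2475, 0.126]
orientation: [[-0.068, 0.998, 0.0], [0.998, 0.068, -0.004], [-0.004, 0.0, -1.0]]
contact_force: [-0.0, -1.1, -1.4]
width: 0.0542
grip_force: 37.5
```

```bash
python3 - <<'E'
from h import *
to(PTS['M'],.036,DIS)
f=snap('side','s11')
E
```

```text
t 21.03 ee [0.5036 0.2475 0.126 ] yaw 93.9 w 0.0542 F [-0.  -1.1 -1.4] grip 37.5
  cur-frame [ 0.26 -0.12  3.6 ]  final-frame [ 0.24 -0.12  3.6 ] turn -0.1
```

Emit:
{"method": "jog_arm", "body": {"increments": [40,0,0,0,0,40,0,0,0,0]}}

```text
time_s: 21.25
ee_pos: [0.4993, 0.2544, 0.1269]
orientation: [[-0.078, 0.997, -0.0], [0.997, 0.078, 0.001], [0.001, -0.0, -1.0]]
contact_force: [-0.6, 0.8, -0.6]
width: 0.0541
grip_force: 37.5
```

```bash
python3 - <<'E'
from h import *
to(PTS['M'],.036,DIS)
E
```

```text
t 21.25 ee [0.4993 0.2544 0.1269] yaw 94.47 w 0.0541 F [-0.6  0.8 -0.6] grip 37.5
  cur-frame [-0.05  0.03  3.64]  final-frame [-0.04  0.03  3.64] turn 0.01
```

Settled within 1 mm of the middle bay. Lowering.

Emit:
{"method": "jog_arm", "body": {"increments": [40,-0.04,0.03,0.5,0,40,0,0,0.8,0,40,0,0,0.8,0,40,0,0,0.7,0,40,0,0,0.5,0,40,0,0,0.2,0,40,0,0,0.1,0,40,0,0,0.04,0,40,0,0,0,0,40,0,0,0,0]}}

```text
time_s: 22.08
ee_pos: [0.5014, 0.2524, 0.0366]
orientation: [[-0.076, 0.997, 0.001], [0.997, 0.076, 0.001], [0.0, 0.001, -1.0]]
contact_force: [0.0, 0.7, -1.5]
width: 0.054
grip_force: 37.5
```

Emit:
{"method": "jog_arm", "body": {"increments": [40,0,0,0.06,0,40,0,0,0.06,0,40,0,0,0,0]}}

```text
time_s: 22.33
ee_pos: [0.501, 0.2519, 0.0328]
orientation: [[-0.076, 0.997, 0.0], [0.997, 0.076, -0.0], [-0.0, 0.0, -1.0]]
contact_force: [-0.4, 0.9, -1.2]
width: 0.0537
grip_force: 37.5
```

Emit:
{"method": "jog_arm", "body": {"increments": [40,0,0,0.05,0,40,0,0,0,0]}}

```text
time_s: 22.5
ee_pos: [0.5008, 0.2519, 0.0314]
orientation: [[-0.076, 0.997, -0.0], [0.997, 0.076, -0.0], [-0.0, -0.0, -1.0]]
contact_force: [-0.9, 0.0, -0.5]
width: 0.0539
grip_force: 37.5
```

Emit:
{"method": "jog_arm", "body": {"increments": [40,0,0,0.05,0,40,0,0,0,0]}}

```text
time_s: 22.67
ee_pos: [0.5009, 0.2521, 0.0301]
orientation: [[-0.076, 0.997, 0.0], [0.997, 0.076, 0.0], [0.0, 0.0, -1.0]]
contact_force: [0.6, 1.2, -1.3]
width: 0.0541
grip_force: 37.5
```

Emit:
{"method": "jog_arm", "body": {"increments": [40,0,0,0.05,0,40,0,0,0,0]}}

```text
time_s: 22.83
ee_pos: [0.501, 0.2522, 0.0298]
orientation: [[-0.076, 0.997, 0.0], [0.997, 0.076, -0.001], [-0.001, 0.0, -1.0]]
contact_force: [-1.6, -0.5, 6.3]
width: 0.0541
grip_force: 38.1
```

Emit:
{"method": "jog_arm", "body": {"increments": [40,0,0,0.05,0,40,0,0,0,0]}}

```text
time_s: 23.0
ee_pos: [0.5012, 0.2524, 0.0295]
orientation: [[-0.077, 0.997, 0.001], [0.997, 0.077, -0.001], [-0.001, 0.001, -1.0]]
contact_force: [-2.9, -3.6, 14.7]
width: 0.0539
grip_force: 38.7
```

Contact made, so I release and go up.

Emit:
{"method": "jog_arm", "body": {"increments": [58,0,0,-0.03,0,64,0,0,0,0,72,0,0,0,0,76,0,0,0,0,76,0,0,-0.4,0,76,0,0,-1,0,76,0,0,-1,0,76,0,0,-1,0,76,0,0,-1,0,76,0,0,-1,0]}}

```text
time_s: 23.83
ee_pos: [0.5005, 0.2521, 0.1652]
orientation: [[-0.077, 0.997, -0.0], [0.997, 0.077, 0.0], [0.0, -0.0, -1.0]]
contact_force: [1.1, 0.1, 0.5]
width: 0.0762
grip_force: 0.0
```

```bash
python3 - <<'E'
from h import *
to(PTS['r3'],.045,BAR)
E
```

```text
t 23.83 ee [0.5005 0.2521 0.1652] yaw 94.41 w 0.0762 F [1.1 0.1 0.5] grip 0.0
  cur-frame [-0.59 -4.93  4.81]  final-frame [-1.52 -4.73  4.81] turn 2.2
```

Emit:
{"method": "jog_arm", "body": {"increments": [76,0,0,0,0.7,76,0,0,0,0.75,76,0,0,0,0.75,76,-0.3,-0.9,0,0,76,-0.3,-0.9,0,0,76,-0.3,-0.9,0,0,76,-0.3,-0.9,0,0,76,-0.32,-0.9,0,0,76,0,-0.23,0,0,76,0,0,0,0]}}

```text
time_s: 24.67
ee_pos: [0.3777, 0.2278, 0.164]
orientation: [[0.113, 0.994, 0.001], [0.994, -0.113, -0.001], [-0.001, 0.001, -1.0]]
contact_force: [0.1, 0.2, -0.1]
width: 0.0762
grip_force: 0.0
```

```bash
python3 - <<'E'
from h import *
to(PTS['r3'],.045,BAR)
g=snap('side','s12')
b=cv2.resize(g['color'][150:270,310:470],None,fx=4.5,fy=4.5,interpolation=3);b=cv2.convertScaleAbs(b,alpha=1.6); cv2.imwrite('pics/s12z.png',b)
E
```

```text
t 24.67 ee [0.3777 0.2278 0.164 ] yaw 83.49 w 0.0762 F [ 0.1  0.2 -0.1] grip 0.0
  cur-frame [0.01 0.04 4.76]  final-frame [0.01 0.04 4.76] turn 0.02
```

View pics/s12z.png

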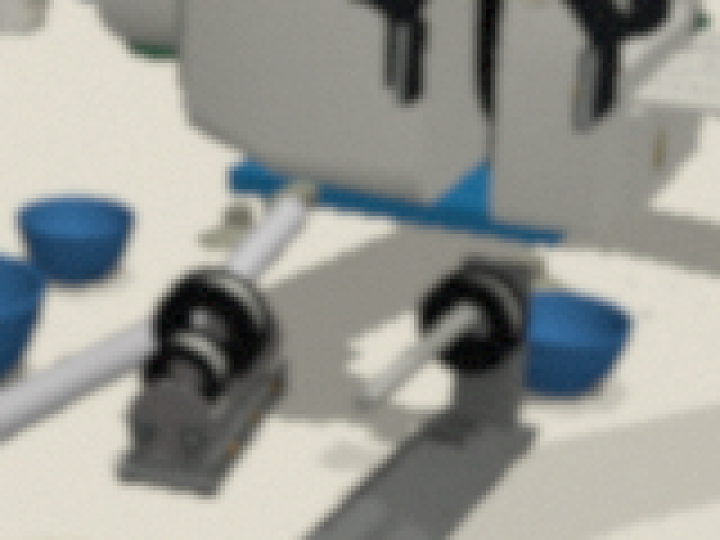

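The large reel is seated in the middle bay at (215,325) and the small one in the left bay. The medium reel is alone on the bar at (465,320), so I'll pick it up.

Emit:
{"method": "jog_arm", "body": {"increments": [76,0,0.04,0.9,0,76,0,0,1,0,76,0,0,1,0,76,0,0,1,0,76,0,0,0.85,0,76,0,0,0,0,34,0,0,0,0,34,0,0,0,0,34,0,0,0,0,34,0,0,0,0]}}

```text
time_s: 25.55
ee_pos: [0.3811, 0.2285, 0.046]
orientation: [[0.116, 0.993, 0.003], [0.993, -0.116, 0.001], [0.002, 0.002, -1.0]]
contact_force: [0.3, 0.9, -0.5]
width: 0.0459
grip_force: 35.8
```

Emit:
{"method": "jog_arm", "body": {"increments": [34,0,0,0,0,34,0,0,0,0]}}

```text
time_s: 25.72
ee_pos: [0.3811, 0.2285, 0.0459]
orientation: [[0.116, 0.993, 0.003], [0.993, -0.116, 0.001], [0.002, 0.002, -1.0]]
contact_force: [0.2, 0.9, 5.9]
width: 0.0463
grip_force: 36.1
```

Emit:
{"method": "jog_arm", "body": {"increments": [34,0,0,-0.09,0,34,0,0,-0.09,0,34,0,0,-0.08,0,34,0,0,0,0,34,0,0,0,0]}}

```text
time_s: 26.13
ee_pos: [0.3799, 0.2276, 0.0513]
orientation: [[0.115, 0.993, -0.0], [0.993, -0.115, -0.0], [-0.0, -0.0, -1.0]]
contact_force: [1.0, 0.9, -0.8]
width: 0.0461
grip_force: 35.9
```

Emit:
{"method": "jog_arm", "body": {"increments": [34,0.2,0,0,0,34,0.4,0,0,0,34,0.5,0,0,0,34,0.5,0,0,0,34,0.5,0,0,0,34,0.5,0,0,0,34,0.5,0,0,0,34,0.5,0,0,0,34,0.5,0,0,0,34,0.5,0,0,0]}}

```text
time_s: 26.97
ee_pos: [0.3933, 0.3434, 0.0512]
orientation: [[0.115, 0.993, -0.0], [0.993, -0.115, -0.0], [-0.0, -0.0, -1.0]]
contact_force: [-0.4, -0.3, -1.0]
width: 0.0462
grip_force: 35.9
```

Emit:
{"method": "jog_arm", "body": {"increments": [34,0.5,0,0,0,34,0.5,0,0,0,34,0.5,0,0,0,34,0,0,0,0]}}

```text
time_s: 27.3
ee_pos: [0.3975, 0.3827, 0.0516]
orientation: [[0.113, 0.994, 0.0], [0.994, -0.113, 0.003], [0.003, 0.0, -1.0]]
contact_force: [0.1, -0.7, -0.5]
width: 0.0463
grip_force: 36.0
```

```bash
python3 - <<'E'
from h import *
to(PTS['R'],.13,DIS)
E
```

```text
t 27.3 ee [0.3975 0.3827 0.0516] yaw 83.49 w 0.0463 F [ 0.1 -0.7 -0.5] grip 36.0
  cur-frame [-6.2   4.96 -3.15]  final-frame [-7.03  3.7  -3.13] turn -2.18
```

Emit:
{"method": "jog_arm", "body": {"increments": [34,0,0,-0.9,-0.7,34,0,0,-0.9,-0.74,34,0,0,-0.9,-0.74,34,-0.8,0.5,-0.5,0,34,-1,0.6,0,0,34,-1,0.6,0,0,34,-1,0.6,0,0,34,-1,0.6,0,0,34,-1,0.5,0,0,34,-1,0.3,0,0]}}

```text
time_s: 28.13
ee_pos: [0.5038, 0.2146, 0.1312]
orientation: [[-0.073, 0.997, 0.0], [0.997, 0.073, -0.0], [-0.0, 0.0, -1.0]]
contact_force: [1.4, 1.0, -1.3]
width: 0.0458
grip_force: 36.3
```

Emit:
{"method": "jog_arm", "body": {"increments": [34,-0.23,0,0,0,34,0,0,0,0,34,0,0,0,0,34,0,0,0,0]}}

```text
time_s: 28.47
ee_pos: [0.5022, 0.2123, 0.1315]
orientation: [[-0.076, 0.997, -0.0], [0.997, 0.076, 0.001], [0.001, -0.0, -1.0]]
contact_force: [-0.0, 0.2, -1.4]
width: 0.0459
grip_force: 36.3
```

```bash
python3 - <<'E'
from h import *
to(PTS['R'],.033,DIS)
E
```

```text
t 28.47 ee [0.5022 0.2123 0.1315] yaw 94.39 w 0.0459 F [-0.   0.2 -1.4] grip 36.3
  cur-frame [0.08 0.05 3.94]  final-frame [0.08 0.05 3.94] turn -0.0
```

Emit:
{"method": "jog_arm", "body": {"increments": [34,0.08,0.05,0.5,0,34,0,0,0.8,0,34,0,0,0.8,0,34,0,0,0.8,0,34,0,0,0.6,0,34,0,0,0.3,0,34,0,0,0.15,0,34,0,0,0.05,0,34,0,0,0,0,34,0,0,0,0]}}

```text
time_s: 29.3
ee_pos: [0.5046, 0.2135, 0.032]
orientation: [[-0.075, 0.997, 0.001], [0.997, 0.075, 0.001], [0.0, 0.001, -1.0]]
contact_force: [-0.5, 0.2, 0.1]
width: 0.046
grip_force: 36.3
```

Emit:
{"method": "jog_arm", "body": {"increments": [34,0,0,0.05,0,34,0,0,0.05,0,34,0,0,0,0]}}

```text
time_s: 29.55
ee_pos: [0.5042, 0.2129, 0.029]
orientation: [[-0.074, 0.997, 0.001], [0.997, 0.074, -0.0], [-0.0, 0.001, -1.0]]
contact_force: [-0.7, -0.5, -1.0]
width: 0.0458
grip_force: 36.3
```

Emit:
{"method": "jog_arm", "body": {"increments": [34,0,0,0.05,0,34,0,0,0,0]}}

```text
time_s: 29.72
ee_pos: [0.504, 0.2129, 0.0274]
orientation: [[-0.074, 0.997, -0.0], [0.997, 0.074, -0.0], [-0.0, -0.0, -1.0]]
contact_force: [0.1, 0.3, -1.3]
width: 0.0461
grip_force: 36.3
```

Emit:
{"method": "jog_arm", "body": {"increments": [34,0,0,0.04,0,34,0,0,0,0]}}

```text
time_s: 29.88
ee_pos: [0.504, 0.213, 0.0264]
orientation: [[-0.075, 0.997, -0.0], [0.997, 0.075, -0.0], [-0.0, -0.0, -1.0]]
contact_force: [-0.2, 0.2, -0.1]
width: 0.046
grip_force: 36.3
```

Emit:
{"method": "jog_arm", "body": {"increments": [34,0,0,0.04,0,34,0,0,0,0]}}

```text
time_s: 30.05
ee_pos: [0.5041, 0.2131, 0.0256]
orientation: [[-0.075, 0.997, 0.0], [0.997, 0.075, -0.0], [-0.0, 0.0, -1.0]]
contact_force: [-0.5, -0.6, -0.1]
width: 0.0463
grip_force: 36.4
```

Emit:
{"method": "jog_arm", "body": {"increments": [34,0,0,0.04,0,34,0,0,0,0]}}

```text
time_s: 30.22
ee_pos: [0.5042, 0.2132, 0.0253]
orientation: [[-0.075, 0.997, 0.0], [0.997, 0.075, -0.0], [-0.001, 0.0, -1.0]]
contact_force: [-2.9, -1.6, 8.5]
width: 0.0459
grip_force: 37.0
```

Seated. I release it, go up and clear of the dispenser, then look.

Emit:
{"method": "jog_arm", "body": {"increments": [50,0,0,0,0,56,0,0,0,0,64,0,0,0,0,68,0,0,0,0,68,0,0,-0.4,0,68,0,0,-1,0,68,0,0,-1,0,68,0,0,-1,0,68,0,0,-1,0,68,0,0,-1,0]}}

```text
time_s: 31.05
ee_pos: [0.5038, 0.2131, 0.1613]
orientation: [[-0.075, 0.997, 0.0], [0.997, 0.075, 0.0], [0.0, 0.0, -1.0]]
contact_force: [0.1, 0.7, -0.2]
width: 0.0679
grip_force: 0.0
```

Emit:
{"method": "jog_arm", "body": {"increments": [68,0,0,-1,0,68,0,0,-1,0,68,0,0,-1,0,68,0,0,-1,0,68,0,0,-1,0,68,0,0,-1,0,68,0,0,-1,0,68,0,0,-1,0,68,-0.5,0,0,0,68,-1,0,0,0]}}

```text
time_s: 31.88
ee_pos: [0.506, 0.1791, 0.3621]
orientation: [[-0.081, 0.997, 0.004], [0.997, 0.081, 0.003], [0.002, 0.004, -1.0]]
contact_force: [-0.3, -0.4, -0.5]
width: 0.0681
grip_force: 0.0
```

Emit:
{"method": "jog_arm", "body": {"increments": [68,-1,0,0,0,68,-1,0,0,0,68,-1,0,0,0,68,-1,0,0,0,68,-1,0,0,0,68,-1,0,0,0,68,-1,0,0,0,68,-1,0,0,0,68,-1,0,0,0,68,0,0,0,0]}}

```text
time_s: 32.72
ee_pos: [0.5235, -0.0546, 0.3595]
orientation: [[-0.067, 0.998, -0.001], [0.998, 0.067, -0.002], [-0.002, -0.001, -1.0]]
contact_force: [-0.4, -1.4, -0.7]
width: 0.068
grip_force: 0.0
```

```bash
python3 - <<'E'
from h import *
f=snap('top','t20'); g=snap('side','s20'); c=cloud(f)
a=cv2.resize(f['color'][140:310,220:400],None,fx=3.2,fy=3.2,interpolation=3); b=cv2.resize(g['color'][190:270,270:420],None,fx=3.75,fy=3.75,interpolation=3)
w=np.zeros((544+0,800,3),np.uint8); 
cv2.imwrite('pics/fin.png',cv2.convertScaleAbs(np.vstack([cv2.resize(a,(560,300)) if 0 else cv2.resize(f['color'][140:310,220:400],(318,300),interpolation=3)[:, :318],cv2.resize(g['color'][190:275,270:360],(318,300),interpolation=3)]),alpha=1.6))
yaw=np.radians(4.4); ex=np.array([np.cos(yaw),np.sin(yaw)]); ey=np.array([-np.sin(yaw),np.cos(yaw)]); p0=np.array([.5002,.2534])
X=(c[...,:2]-p0)@ex*1e3; Y=(c[...,:2]-p0)@ey*1e3; Z=c[...,2]*1e3
m=(f['range_z']>0)&(abs(X)<35)&(abs(Y)<75)&(Z>20)&(Z<120)
for a in range(-64,66,4):
    k=m&(Y>=a)&(Y<a+4)
    if k.sum(): print(a,Z[k].max().round(0),end=' | ')
E
```

```text
-64 49.0 | -60 54.0 | -56 34.0 | -52 77.0 | -48 74.0 | -44 75.0 | -40 76.0 | -36 75.0 | -32 79.0 | -28 36.0 | -24 52.0 | -20 54.0 | -16 34.0 | -12 86.0 | -8 84.0 | -4 82.0 | 0 85.0 | 4 86.0 | 8 82.0 | 12 37.0 | 16 54.0 | 20 51.0 | 24 34.0 | 28 70.0 | 32 66.0 | 36 68.0 | 40 66.0 | 44 69.0 | 48 68.0 | 52 34.0 | 56 57.0 | 60 37.0 |
```

View pics/fin.png

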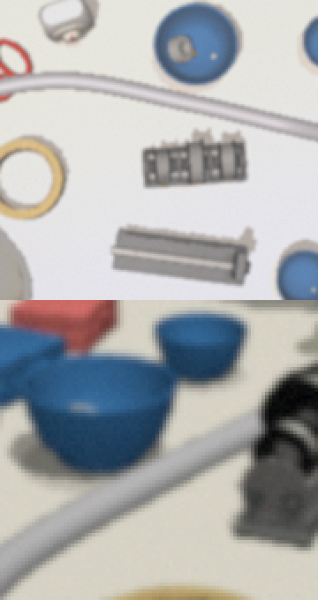

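The final picture shows all three reels seated. Their measured tops are 69, 86 and 77 mm from left to right, which are the expected heights. The bar is empty, the collar is in the bowl, and the tape and timer have not moved.

```bash
python3 -c "
from h import *
print(finish_job())"
```

```text
the job is handed in; nothing more can be done
None
```

The job is handed in at about 33 s: the collar is in the blue bowl, the small, large and medium reels sit in the left, middle and right bays in their original order, no reel was dropped, and the tape, timer and retainer box were left alone.

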